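# Snug the chopping board under its screw clamp

## Task

Two screw clamps stand on the worktop, and a small chopping board lies under the pad of one of them. Turn that clamp's knob clockwise (seen from above) until its pad meets the board, then snug it on: the pad's rubber stem should end about half squeezed into its steel cup, well beyond touching but not near to being driven fully home. Leave the board where it lies and the empty clamp as it is, and let go of the knob.

Things in the scene. Friction and masses are not known exactly. Their poses are not given: they have to be found in the camera images.
- board_clamp: Screw clamp over the board: dark steel arm 30 mm wide, its top at z = 104 mm, on a post with round rubber foot, fixed. Origin: on the worktop under the upright spindle's axis; z up, x to the post 105 mm away (within 20 degrees of straight away from the robot). Round black ribbed knob on that axis, 50 mm across, side from z = 116 to 148 mm at all times, neck below 24 mm thick; nothing is taller.
- board_knob (a joint): Its knob: 0 open, grows clockwise seen from above (tightening), stop at 1.9 rad; starts at 0 to 0.45. The spindle sinks 12 mm per rad: the pad meets the board at 0.75 rad, the stem is half squeezed at 1.25, fully at 1.75. One grasp turns it all. Turning takes 0.3 N m of friction plus up to 0.25 N m when squeezing; it stays where it is let go.
- board_pad: Its pad: black rubber disc, 36 mm across, 8 mm thick, 3.5 to 9 mm above the board at the start. Origin: centre of its underside, on the spindle axis; z up. Its rubber stem slides up into a steel cup 30 mm across against a spring: hanging free, 12 mm of stem shows; squeezing starts at 3 N and takes 1.5 N more per mm, so half (6 mm) is 12 N; at 12 mm (21 N) the cup meets the pad and all goes solid.
- board: Small pale wooden chopping board, 140 x 110 x 18 mm, 0.2 to 0.4 kg, with an 18 mm hanging hole near its end toward the robot. It lies loose and flat on the worktop, its far end under the clamp's pad. Origin: centre of its underside; x along its length toward the post, z up.
- spare_pad: The pad of the second clamp, which has the same shape and sizes but nothing under it. Origin: centre of the pad's underside, on its spindle axis, with its knob straight above; x toward its post, z up. Which clamp stands on the left varies.
Not all that is in view belongs to the job. There is more than one size of the board; the job needs the larger.

How it is judged (in metres and radians):
On the way:
1. the pad meets the board (contact force between board_pad and board above 1 N), for 0.1 s.
At the end, for the whole second after the job is handed in: The pad presses on the board with 6 to 18 N (stem squeezed by about 2 to 10 of its 12 mm, knob at about 0.92 to 1.58 rad) and stays so by itself; the board lies within 20 mm of where it was and the empty clamp's pad within 6 mm of where it was (contact force between board_pad and board between 6 and 18 N and distance of board from where it was at the start of the episode below 0.02 m and distance of spare_pad from where it was at the start of the episode below 0.006 m); the robot touches nothing.
It fails at once if the clamp is overtightened: the stem is driven home and the pad presses with more than 26 N (contact force between board_pad and board above 26 N).
It fails at once if the empty clamp is screwed up or down by more than 6 mm (distance of spare_pad from where it was at the start of the episode above 0.006 m).
It fails at once if the board is shifted by more than 20 mm (distance of board from where it was at the start of the episode above 0.02 m).
It also fails if it takes over 32 s, if anything falls off the work surface, if the arm or the gripper's body presses on something with over 40 N, if the wrist force passes 120 N, or if a joint passes its speed limit or range.

## Robot

A 6-joint arm with a two-finger parallel gripper is mounted at the origin on a cart in front of the work surface, level with it; the furniture and walls round the work are solid. World frame = base frame: x ahead of the robot, y to its left, z up, the work surface at z = 0. Lengths are in m, angles in degrees, forces in N, time in s.
With the tool pointing down it reaches from about 0.35 to 0.775 m from the base axis. Payload 7.3 kg.
Tool frame: the origin (TCP) lies midway between the tips of the shut fingers; the grasp point (between the pads) lies 19 mm behind it; z points along the fingers, y is the line along which they close (so a half turn about z gives the same grasp; the last joint's range is limited). The gripper opens to 92 mm and grips with 3 to 60 N. Pads are 19 mm wide; open, the fingers measure 130 mm over their backs; the gripper's body (75 mm by 190 mm) begins 47 mm behind the grasp point.
Start: joints at [-78.323, 19.595, 87.324, -0, 73.075, -8.365], TCP at [0.18, -0.493, 0.227] pointing down, gripper open.
Joint ranges: [-145.02, 145.02], [-44.19, 115.74], [2.07, 154.8], [-57.11, 237.11], [16.16, 152.29], [-177.93, 177.93]. Speed limits (degrees/s): [147.25, 147.25, 180, 180, 180, 180].

## Interface

Orientations are given as a 3x3 rotation matrix whose columns are the frame's x, y, z axes.
In Python, from workcell import * gives the robot as it stands.
- The arm moves only by the tool jog_arm, never from a script. Its argument "targets" is a list of rows, each a list of 3 entries, a list of its own where there are three numbers: the shift along the tool's x, y, z normalised to -1 to 1, where 1 is 0.08 m, then the turn, a rotation vector about the tool's x, y, z normalised to -1 to 1, where 1 is 360 degrees, then the closure, from 0 (fully open) to 1 (shut). In form: [[[dx, dy, dz], [wx, wy, wz], gripper], ...]. A call has 1 to 8 rows; each row is the pose to reach, as a shift and turn from the pose commanded when the call began, along the tool's axes at that moment, turning the shorter way round; what a row does not reach only later rows make up. A row lasts 1/8 s, in which the tool goes at most 62.5 mm and 10.7 degrees, less where a joint would pass 70% of its speed; a pose out of reach is approached as far as the arm can. A call with a number of a shift or a turn outside -1 to 1 is refused whole. A call with a gripper value outside its range is refused whole. The fingers move at their own pace and stop on an object; "grip_force" is the grip in N (left out, the last holds). Time passes only in rows, so rows that repeat a pose let the fingers close. It gives the time, the measured TCP pose, the force, the opening and the grip force at its end, in the units of the state.
- state(): the state, without advancing time (a new reading comes with each control period).
- snapshot(name): name is "side" or "top"; returns a dict with "color" (400x640x3 uint8, red, green, blue), "range_z" (400x640 float32, m along the optical axis (not along the pixel's ray), 0 where there is no reading), "fovy" (degrees; the focal length in pixels is half the picture's height over the tangent of half this angle, whatever the lens; pixels are square), "cx", "cy" (the principal point, pixels), "dist_coeffs" ([k1, k2, p1, p2, k3] as OpenCV has them; the pictures are not rectified), "xyz" and "orientation" of the camera in the world. Camera axes: x right, y down, z forward; pixel columns grow to the right and rows downward; lengths in m; the calibration is good to about 2 mm. A picture is of the moment at which its call begins.
- hand_in(): hands the job in; it is judged then, once.
The state is a dict: "time": time; "joint_pos": joint angles; "qvel": joint speeds; "joint_efforts": joint torques, N m; "ee_pos": TCP position; "tool_rot": TCP orientation; "wrist_force": force on the tool from outside, world axes, zero at the start; "wrist_torque": the same for the moment, N m; "grip_width": finger opening in m; "gripper_force": force on a finger pad.
Only numpy, scipy, OpenCV 4.12 (cv2) and the standard library are available. Lean on these libraries where they do the work, as an engineer would, in place of code of your own. Each camera call takes 0.05 s, during which the arm holds its last target. There are 200 camera calls.

## Working session

There is one attempt and no reset: what is moved stays moved. The work goes in short steps, Python scripts to look and compute and a tool call to move; the robot and the scene stay as the last step left them, time stands still between calls to the robot, and variables do not carry over. Pictures are saved under pics/ and viewed, at most 10 in all, crops included, and the job is handed in when it is done.

Besides the shell and the picture viewer there is one more tool, called after "Call:" as name(argument=value, ...), one argument or row to a line, values as JSON. jog_arm: Moves the arm, as the interface text tells. Its arguments: {"type":"object","properties":{"targets":{"type":"array"},"grip_force":{"type":"number"}},"required":["targets"]}

```bash
mkdir -p pics; cat > h.py <<'E'
from workcell import *
import numpy as np, cv2
def K(s):
    f=200/np.tan(np.radians(s["fovy"]/2)); return np.array([[f,0,s["cx"]],[0,f,s["cy"]],[0,0,1]])
def world(s):
    vv,uu=np.mgrid[0:400,0:640].astype(float)
    p=cv2.undistortPoints(np.stack([uu.ravel(),vv.ravel()],1)[:,None],K(s),np.array(s["dist_coeffs"])).reshape(400,640,2)
    z=s["range_z"]; c=np.dstack([p[...,0]*z,p[...,1]*z,z])
    return c@np.array(s["orientation"]).T+np.array(s["xyz"])
def save(s,n): cv2.imwrite("pics/"+n+".png",s["color"][...,::-1])
E
python3 - <<'E'
from h import *
for n in("top","side"):
    s=snapshot(n); save(s,n+"0"); np.save(n+"0",s,allow_pickle=True); print(n,s["xyz"],np.round(s["orientation"],2).tolist(),s["fovy"])
    P=world(s); m=(s["range_z"]>0)&(P[...,2]>.140)&(P[...,2]<.155)&(P[...,0]>.3)&(P[...,0]<.8)
    k,l,st,ce=cv2.connectedComponentsWithStats(m.astype(np.uint8))
    for i in range(1,k):
        if st[i,4]>40:
            q=P[l==i]; print(st[i],q.min(0).round(4),q.max(0).round(4),np.median(q,0).round(4))
print(state())
E
```

```text
top [0.31382444 0.06348705 1.19837302] [[-0.02, -1.0, 0.09], [-1.0, 0.02, 0.0], [-0.01, -0.09, -1.0]] 50.45964844959718
[221 164  21  20 323] [0.4553 0.2591 0.1402] [0.5047 0.3099 0.154 ] [0.4785 0.2836 0.1478]
[397 177  21  20 326] [ 0.4151 -0.1819  0.1406] [ 0.4636 -0.1312  0.1532] [ 0.4396 -0.1557  0.1479]
side [0.20604188 0.87619561 0.4662533 ] [[-0.97, -0.09, 0.24], [-0.25, 0.38, -0.89], [-0.01, -0.92, -0.39]] 56.52380448846534
[359  80  47   3  76] [ 0.3703 -2.8007  0.1401] [ 0.7953 -2.7247  0.155 ] [ 0.5506 -2.7625  0.1466]
[325 159  18   8 118] [ 0.4174 -0.177   0.1402] [ 0.469  -0.1275  0.152 ] [ 0.4409 -0.1435  0.1484]
[249 220  27  16 332] [0.4565 0.2635 0.14  ] [0.5081 0.3127 0.1514] [0.4797 0.2951 0.1485]
{'time': 0.1, 'joint_pos': array([-7.83227260e+01,  1.96335311e+01,  8.73708527e+01,  7.65341931e-04,
        7.30772026e+01, -8.36532773e+00]), 'qvel': array([-0.02104357, -0.0209524 , -0.0915388 , -0.08330734,  0.00169943,
        0.00812417]), 'joint_efforts': array([ 2.05517412e-03, -4.32002378e+01, -2.44696999e+01,  7.19573954e-02,
        5.25967323e-02, -4.78992206e-05]), 'ee_pos': array([ 0.17987541, -0.49283127,  0.22611014]), 'tool_rot': array([[ 9.39439421e-01,  3.42714893e-01, -2.75691152e-04],
       [ 3.42714933e-01, -9.39438408e-01,  1.39706574e-03],
       [ 2.19800377e-04, -1.40694210e-03, -9.99998986e-01]]), 'wrist_force': array([-0.06621881, -0.09651503,  1.02794279]), 'wrist_torque': array([ 0.01738557, -0.02217612,  0.05468576]), 'gripper_force': 0.0, 'grip_width': 0.09199788572254729}
```

View pics/top0.png

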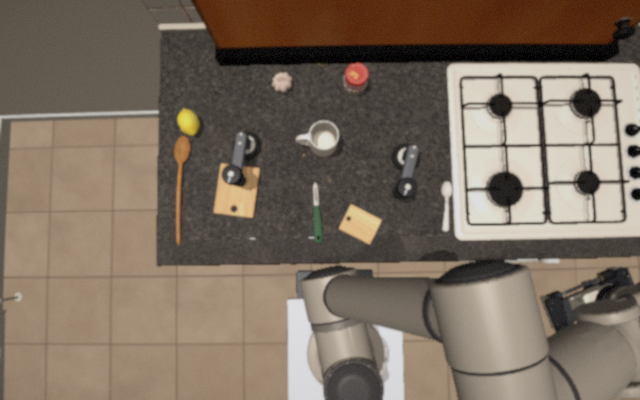

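View pics/side0.png

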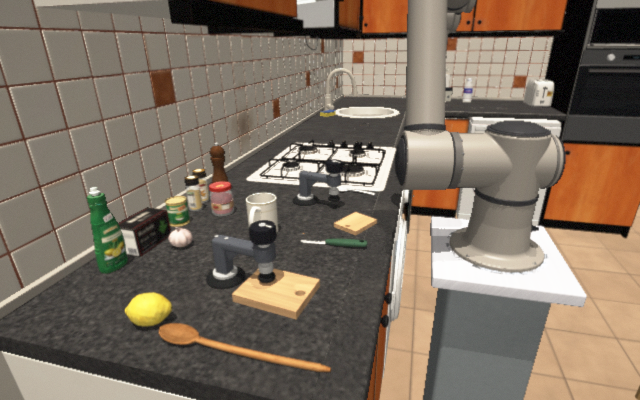

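The top view shows the large board (235,190) under the left clamp, whose knob is at (232,174), about (0.481, 0.286) in world x and y. The empty clamp's knob is at (406,187), and the small board at (361,224) is a distractor. The side view agrees, with the board clamp's knob at (262,232) and its pad at about (265,277). I'll move there above everything in the scene.

Call:
jog_arm(
  targets=[
    [[0.5, -0.25, 0], [0, 0, 0], 0],
    [[1, -0.5, 0], [0, 0, 0], 0],
    [[1, -0.5, 0], [0, 0, 0], 0],
  ],
)

```text
time: 0.48
ee_pos: [0.2428, -0.4262, 0.2266]
tool_rot: [[0.938, 0.346, 0.0], [0.346, -0.938, 0.001], [0.0, -0.001, -1.0]]
wrist_force: [-0.2, 0.0, -0.3]
grip_width: 0.0919
gripper_force: 0.0
```

Call:
jog_arm(
  targets=[
    [[0.5, -0.25, 0], [0, 0, 0], 0],
    [[1, -0.5, 0], [0, 0, 0], 0],
    [[1, -0.5, 0], [0, 0, 0], 0],
  ],
)

```text
time: 0.85
ee_pos: [0.3038, -0.3621, 0.2266]
tool_rot: [[0.938, 0.346, -0.0], [0.346, -0.938, 0.0], [0.0, -0.0, -1.0]]
wrist_force: [-1.0, -0.1, -0.3]
grip_width: 0.0919
gripper_force: 0.0
```

Call:
jog_arm(
  targets=[
    [[0.5, -0.25, 0], [0, 0, 0], 0],
    [[1, -0.5, 0], [0, 0, 0], 0],
    [[1, -0.5, 0], [0, 0, 0], 0],
  ],
)

```text
time: 1.23
ee_pos: [0.365, -0.2978, 0.2266]
tool_rot: [[0.939, 0.345, -0.0], [0.345, -0.939, -0.0], [-0.0, 0.0, -1.0]]
wrist_force: [-0.0, 0.1, 0.5]
grip_width: 0.092
gripper_force: 0.0
```

Call:
jog_arm(
  targets=[
    [[0.5, -0.5, 0], [0, 0, 0], 0],
    [[1, -1, 0], [0, 0, 0], 0],
    [[1, -1, 0], [0, 0, 0], 0],
  ],
)

```text
time: 1.6
ee_pos: [0.4124, -0.1946, 0.2267]
tool_rot: [[0.938, 0.346, -0.0], [0.346, -0.938, -0.0], [-0.0, -0.0, -1.0]]
wrist_force: [-0.8, -0.8, -0.3]
grip_width: 0.0915
gripper_force: 0.0
```

Call:
jog_arm(
  targets=[
    [[0.5, -0.5, 0], [0, 0, 0], 0],
    [[1, -1, 0], [0, 0, 0], 0],
    [[1, -1, 0], [0, 0, 0], 0],
  ],
)

```text
time: 1.98
ee_pos: [0.4605, -0.0926, 0.2266]
tool_rot: [[0.938, 0.346, 0.0], [0.346, -0.938, -0.0], [-0.0, 0.0, -1.0]]
wrist_force: [0.3, -0.4, -0.2]
grip_width: 0.092
gripper_force: 0.0
```

Call:
jog_arm(
  targets=[
    [[0.5, -0.5, 0], [0, 0, 0], 0],
    [[1, -1, 0], [0, 0, 0], 0],
    [[1, -1, 0], [0, 0, 0], 0],
  ],
)

```text
time: 2.35
ee_pos: [0.5086, 0.0094, 0.2263]
tool_rot: [[0.939, 0.345, 0.0], [0.345, -0.939, -0.0], [-0.0, 0.0, -1.0]]
wrist_force: [0.8, -0.1, -0.5]
grip_width: 0.092
gripper_force: 0.0
```

Call:
jog_arm(
  targets=[
    [[0.15, -0.6, 0], [0, 0, 0], 0],
    [[0.25, -1, 0], [0, 0, 0], 0],
    [[0.25, -1, 0], [0, 0, 0], 0],
  ],
)

```text
time: 2.72
ee_pos: [0.4989, 0.0901, 0.2266]
tool_rot: [[0.939, 0.343, -0.0], [0.343, -0.939, -0.001], [-0.001, 0.001, -1.0]]
wrist_force: [0.7, -0.8, 0.4]
grip_width: 0.0918
gripper_force: 0.0
```

Call:
jog_arm(
  targets=[
    [[0.15, -0.6, 0], [0, 0, 0], 0],
    [[0.25, -1, 0], [0, 0, 0], 0],
    [[0.25, -1, 0], [0, 0, 0], 0],
  ],
)

```text
time: 3.1
ee_pos: [0.4907, 0.1722, 0.2265]
tool_rot: [[0.939, 0.343, 0.0], [0.343, -0.939, -0.001], [-0.0, 0.001, -1.0]]
wrist_force: [0.4, -0.5, 0.3]
grip_width: 0.0918
gripper_force: 0.0
```

Call:
jog_arm(
  targets=[
    [[0.2, -0.6, 0], [0, 0, -0.025], 0],
    [[0.37, -1, 0], [0, 0, -0.05], 0],
    [[0.37, -1, 0], [0, 0, -0.075], 0],
    [[0.37, -1, 0], [0, 0, -0.1], 0],
    [[0.37, -1, 0], [0, 0, -0.125], 0],
    [[0.37, -1, 0], [0, 0, -0.125], 0],
  ],
)

```text
time: 3.85
ee_pos: [0.4918, 0.2561, 0.2266]
tool_rot: [[0.426, 0.905, 0.0], [0.905, -0.426, -0.001], [-0.001, 0.001, -1.0]]
wrist_force: [-0.7, -0.0, -0.8]
grip_width: 0.0918
gripper_force: 0.0
```

```bash
python3 - <<'E'
from h import *
s=state();R=s["tool_rot"];print(R.round(3).tolist(),s["ee_pos"],s["joint_pos"].round(1))
print("shift units",(R.T@(np.array([.481,.286,.117])-s["ee_pos"])/.08).round(3))
c=np.load("side0.npy",allow_pickle=True).item()["color"]
cv2.imwrite("pics/c0.png",cv2.resize(c[210:310,210:330,::-1],None,fx=6,fy=6,interpolation=cv2.INTER_CUBIC))
E
```

```text
[[0.426, 0.905, 0.0], [0.905, -0.426, -0.001], [-0.001, 0.001, -1.0]] [0.4918297  0.25608761 0.22658521] [19.6 22.7 82.6 -0.1 74.7 44.8]
shift units [ 0.282 -0.282  1.369]
```

View pics/c0.png

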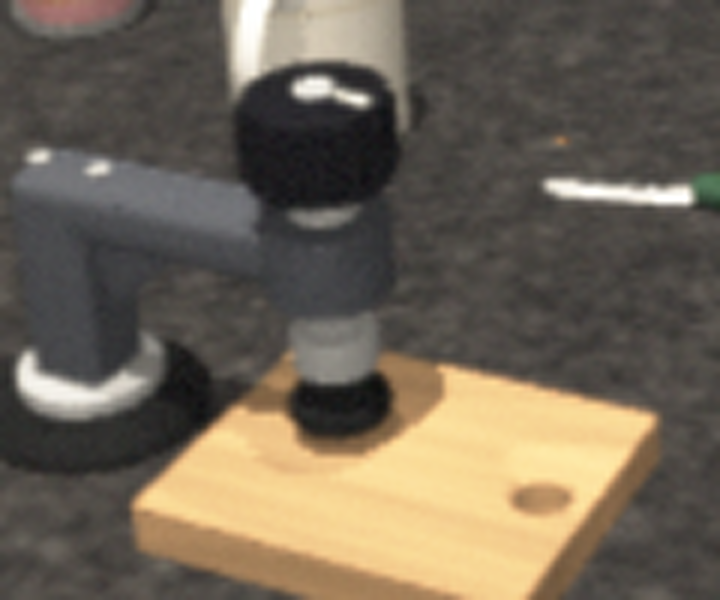

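The crop shows the white index mark on the knob top, the steel cup below the arm, and the black pad just above the board with a small gap. I'll centre over the knob, then go down.

Call:
jog_arm(
  targets=[
    [[0.28, -0.28, 0], [0, 0, 0], 0],
    [[0.28, -0.28, 0.3], [0, 0, 0], 0],
    [[0.28, -0.28, 0.8], [0, 0, 0], 0],
    [[0.28, -0.28, 0.8], [0, 0, 0], 0],
  ],
)

```text
time: 4.35
ee_pos: [0.4787, 0.2864, 0.1602]
tool_rot: [[0.426, 0.905, -0.006], [0.905, -0.426, -0.003], [-0.005, -0.004, -1.0]]
wrist_force: [-0.1, 0.4, -0.1]
grip_width: 0.092
gripper_force: 0.0
```

Call:
jog_arm(
  targets=[
    [[0, 0, 0.3], [0, 0, 0], 0],
    [[0, 0, 0.57], [0, 0, 0], 0],
    [[0, 0, 0.57], [0, 0, 0], 0],
  ],
)

```text
time: 4.72
ee_pos: [0.4801, 0.2877, 0.1173]
tool_rot: [[0.424, 0.906, -0.001], [0.906, -0.424, -0.001], [-0.001, -0.001, -1.0]]
wrist_force: [0.6, 0.5, 0.2]
grip_width: 0.0915
gripper_force: 0.0
```

```bash
python3 - <<'E'
from h import *
s=state();print(s["ee_pos"],s["wrist_force"],s["wrist_torque"],s["joint_pos"].round(1))
a=snapshot("side");b=snapshot("top")
np.save("side1",a,allow_pickle=True);np.save("top1",b,allow_pickle=True)
im=np.hstack([cv2.resize(x[...,::-1],(400,400),interpolation=cv2.INTER_CUBIC) for x in (a["color"][190:310,210:330],b["color"][120:240,180:300])])
cv2.imwrite("pics/c1.png",im)
E
```

```text
[0.48010948 0.28767319 0.11731675] [0.56632524 0.52324196 0.16197082] [-0.06183112 -0.06177294  0.02600462] [23.1 29.4 90.4 -0.  60.3 48.2]
```

View pics/c1.png

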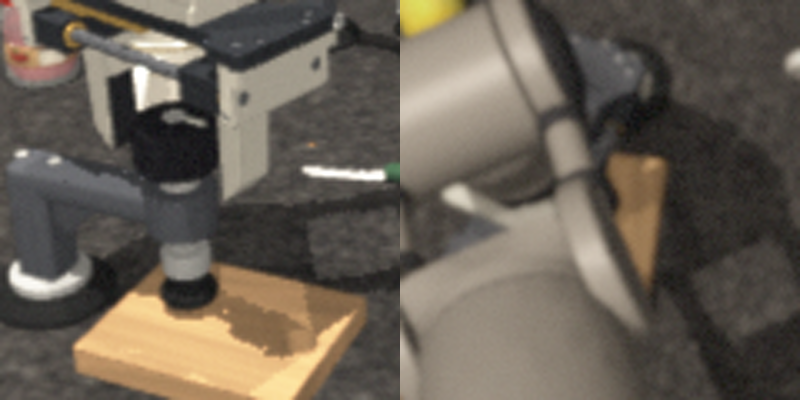

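The fingers straddle the knob at about (175,140) in the left half of the crop, with nothing touching. I'll close them.

Call:
jog_arm(
  targets=[
    [[0, 0, 0], [0, 0, 0], 0.3],
    [[0, 0, 0], [0, 0, 0], 0.5],
    [[0, 0, 0], [0, 0, 0], 0.6],
    [[0, 0, 0], [0, 0, 0], 0.7],
    [[0, 0, 0], [0, 0, 0], 0.7],
    [[0, 0, 0], [0, 0, 0], 0.7],
  ],
  grip_force=20,
)

```text
time: 5.58
ee_pos: [0.4824, 0.2874, 0.1173]
tool_rot: [[0.422, 0.907, 0.005], [0.907, -0.422, -0.001], [0.001, 0.005, -1.0]]
wrist_force: [10.2, -6.2, -3.7]
grip_width: 0.05
gripper_force: 20.0
```

```bash
python3 - <<'E'
from h import *
s=state();print({k:np.round(s[k],3) for k in("ee_pos","wrist_force","wrist_torque","grip_width","gripper_force")})
E
```

```text
{'ee_pos': array([0.482, 0.287, 0.117]), 'wrist_force': array([10.154, -6.191, -3.728]), 'wrist_torque': array([-0.816, -1.247,  0.09 ]), 'grip_width': np.float64(0.05), 'gripper_force': np.float64(20.0)}
```

Closing centred the tool against about 12 N, so I'll shift about 2 mm along +y to take that off, then firm the grip.

Call:
jog_arm(
  targets=[
    [[0, 0.03, 0], [0, 0, 0], 0.7],
    [[0, 0.03, 0], [0, 0, 0], 0.7],
    [[0, 0.03, 0], [0, 0, 0], 0.7],
  ],
  grip_force=45,
)

```text
time: 5.95
ee_pos: [0.4825, 0.2873, 0.1172]
tool_rot: [[0.422, 0.907, 0.001], [0.907, -0.422, -0.0], [0.0, 0.001, -1.0]]
wrist_force: [3.9, -2.1, 0.5]
grip_width: 0.0492
gripper_force: 45.0
```

```bash
cat > t.py <<'E'
from h import *
s=state();print({k:np.round(s[k],3).tolist() for k in("time","ee_pos","wrist_force","wrist_torque","grip_width","gripper_force")},"yaw",np.degrees(np.arctan2(s["tool_rot"][1,0],s["tool_rot"][0,0])).round(2))
E
python3 t.py
```

```text
{'time': 5.95, 'ee_pos': [0.482, 0.287, 0.117], 'wrist_force': [3.913, -2.068, 0.538], 'wrist_torque': [-0.374, -0.592, 0.016], 'grip_width': 0.049, 'gripper_force': 45.0} yaw 65.04
```

Call:
jog_arm(
  targets=[
    [[0, 0, 0], [0, 0, 0.014], 0.7],
    [[0, 0, 0], [0, 0, 0.028], 0.7],
    [[0, 0, 0], [0, 0, 0.042], 0.7],
    [[0, 0, 0], [0, 0, 0.042], 0.7],
  ],
)

```text
time: 6.45
ee_pos: [0.4829, 0.2871, 0.1173]
tool_rot: [[0.645, 0.764, 0.002], [0.764, -0.645, -0.001], [0.001, 0.002, -1.0]]
wrist_force: [5.7, -3.7, -1.1]
grip_width: 0.0491
gripper_force: 45.0
```

```bash
python3 t.py
```

```text
{'time': 6.45, 'ee_pos': [0.483, 0.287, 0.117], 'wrist_force': [5.715, -3.673, -1.07], 'wrist_torque': [-0.618, -0.832, -0.301], 'grip_width': 0.049, 'gripper_force': 45.0} yaw 49.84
```

Call:
jog_arm(
  targets=[
    [[0, 0, 0], [0, 0, 0.014], 0.7],
    [[0, 0, 0], [0, 0, 0.028], 0.7],
    [[0, 0, 0], [0, 0, 0.028], 0.7],
  ],
)

```text
time: 6.82
ee_pos: [0.4831, 0.2869, 0.1172]
tool_rot: [[0.769, 0.64, 0.002], [0.64, -0.769, -0.001], [0.001, 0.002, -1.0]]
wrist_force: [6.5, -5.0, -0.3]
grip_width: 0.0496
gripper_force: 45.0
```

```bash
python3 t.py
```

```text
{'time': 6.825, 'ee_pos': [0.483, 0.287, 0.117], 'wrist_force': [6.501, -5.0, -0.28], 'wrist_torque': [-0.684, -0.92, -0.282], 'grip_width': 0.05, 'gripper_force': 45.0} yaw 39.76
```

Call:
jog_arm(
  targets=[
    [[0, 0, 0], [0, 0, 0.014], 0.7],
    [[0, 0, 0], [0, 0, 0.028], 0.7],
    [[0, 0, 0], [0, 0, 0.028], 0.7],
  ],
)

```text
time: 7.2
ee_pos: [0.4834, 0.2866, 0.1173]
tool_rot: [[0.869, 0.495, 0.003], [0.495, -0.869, -0.001], [0.002, 0.003, -1.0]]
wrist_force: [7.0, -6.4, -0.6]
grip_width: 0.0495
gripper_force: 45.0
```

```bash
python3 t.py
```

```text
{'time': 7.2, 'ee_pos': [0.483, 0.287, 0.117], 'wrist_force': [7.012, -6.363, -0.565], 'wrist_torque': [-0.898, -1.049, -0.351], 'grip_width': 0.049, 'gripper_force': 45.0} yaw 29.68
```

Call:
jog_arm(
  targets=[
    [[0, 0, 0], [0, 0, 0.014], 0.7],
    [[0, 0, 0], [0, 0, 0.028], 0.7],
    [[0, 0, 0], [0, 0, 0.028], 0.7],
  ],
)

```text
time: 7.58
ee_pos: [0.4835, 0.2863, 0.1172]
tool_rot: [[0.942, 0.336, 0.003], [0.336, -0.942, -0.002], [0.002, 0.003, -1.0]]
wrist_force: [7.6, -7.7, -0.8]
grip_width: 0.0495
gripper_force: 45.0
```

```bash
python3 t.py; python3 - <<'E'
from h import *
a=snapshot("side");np.save("side2",a,allow_pickle=True)
c0=np.load("side1.npy",allow_pickle=True).item()["color"]
im=np.hstack([cv2.resize(x[220:290,235:295,::-1],(400,467),interpolation=cv2.INTER_CUBIC) for x in (c0,a["color"])])
cv2.imwrite("pics/c2.png",im)
E
```

```text
{'time': 7.575, 'ee_pos': [0.483, 0.286, 0.117], 'wrist_force': [7.57, -7.746, -0.752], 'wrist_torque': [-1.016, -1.103, -0.231], 'grip_width': 0.049, 'gripper_force': 45.0} yaw 19.61
```

View pics/c2.png

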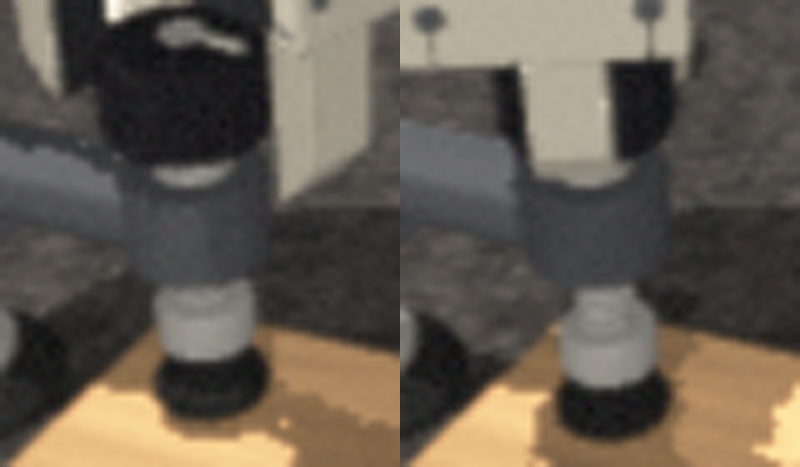

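The left half is before turning and the right half after 0.79 rad. The cup bottom went from row 352 to 378 and the pad bottom from 415 to 438, so the pad has only just met the board. I'll turn a bit further and measure this numerically.

Call:
jog_arm(
  targets=[
    [[0, 0, 0], [0, 0, 0.016], 0.7],
    [[0, 0, 0], [0, 0, 0.032], 0.7],
    [[0, 0, 0], [0, 0, 0.032], 0.7],
  ],
)

```text
time: 8.0
ee_pos: [0.4836, 0.286, 0.1172]
tool_rot: [[0.99, 0.141, 0.003], [0.141, -0.99, -0.002], [0.003, 0.003, -1.0]]
wrist_force: [7.4, -9.4, -0.4]
grip_width: 0.0491
gripper_force: 45.0
```

```bash
python3 t.py; python3 - <<'E'
from h import *
np.save("side3",snapshot("side"),allow_pickle=True)
def load(i): return cv2.GaussianBlur(np.load(f"side{i}.npy",allow_pickle=True).item()["color"],(1,1),0)[...,0].astype(float)
pr=[load(i)[258:292,262:270].mean(1) for i in(0,1,2,3)]
for r in zip(range(258,292),*pr): print(*np.round(r).astype(int))
S=np.load("side1.npy",allow_pickle=True).item(); P=world(S)
# expected px per mm vertical at axis
R=S["orientation"];t=S["xyz"]
for z in(.018,.028,.038,.048):
    q=np.array(R).T@(np.array([.483,.287,z])-t); uv=cv2.projectPoints(q.reshape(1,3),np.zeros(3),np.zeros(3),K(S),np.array(S["dist_coeffs"]))[0]; print(z,uv.ravel())
E
```

```text
{'time': 8.0, 'ee_pos': [0.484, 0.286, 0.117], 'wrist_force': [7.394, -9.394, -0.351], 'wrist_torque': [-1.259, -1.178, -0.208], 'grip_width': 0.049, 'gripper_force': 45.0} yaw 8.09
258 68 70 64 65
259 67 71 64 66
260 66 71 65 65
261 68 72 67 66
262 78 84 76 75
263 106 114 113 109
264 123 132 136 133
265 122 132 134 137
266 120 128 136 135
267 127 137 137 138
268 141 151 134 139
269 142 151 133 133
270 140 150 127 133
271 138 149 135 128
272 135 145 151 134
273 113 122 152 150
274 46 52 150 152
275 27 30 148 151
276 24 29 144 149
277 25 29 118 143
278 30 34 51 119
279 39 43 29 52
280 36 40 27 29
281 35 37 27 27
282 58 63 26 27
283 107 116 28 28
284 131 140 31 34
285 170 183 58 59
286 236 244 111 108
287 241 246 136 136
288 244 244 136 136
289 248 241 131 132
290 246 237 126 128
291 245 236 125 127
0.018 [266.42664721 281.93054256]
0.028 [266.07774565 277.85227971]
0.038 [265.72535838 273.73097903]
0.048 [265.36943635 269.56599576]
```

The cup has dropped 12.0 mm and the pad 7.5 mm, so the stem is squeezed about 4.5 mm and the knob is at about 1.12 rad. I'll turn 7° more, then release and rise.

Call:
jog_arm(
  targets=[
    [[0, 0, 0], [0, 0, 0.02], 0.7],
    [[0, 0, 0], [0, 0, 0.02], 0.7],
    [[0, 0, 0], [0, 0, 0.02], 0.7],
  ],
)

```text
time: 8.43
ee_pos: [0.4835, 0.2857, 0.1172]
tool_rot: [[1.0, 0.016, 0.003], [0.016, -1.0, -0.003], [0.003, 0.003, -1.0]]
wrist_force: [7.7, -10.1, -0.1]
grip_width: 0.0494
gripper_force: 45.0
```

Call:
jog_arm(
  targets=[
    [[0, 0, 0], [0, 0, 0], 0.3],
    [[0, 0, 0], [0, 0, 0], 0],
    [[0, 0, 0], [0, 0, 0], 0],
    [[0, 0, 0], [0, 0, 0], 0],
    [[0, 0, 0], [0, 0, 0], 0],
  ],
)

```text
time: 9.05
ee_pos: [0.4818, 0.2877, 0.1171]
tool_rot: [[1.0, 0.017, -0.0], [0.017, -1.0, -0.0], [-0.0, 0.0, -1.0]]
wrist_force: [0.3, 0.0, 1.0]
grip_width: 0.0908
gripper_force: 0.0
```

```bash
python3 t.py
```

```text
{'time': 9.05, 'ee_pos': [0.482, 0.288, 0.117], 'wrist_force': [0.28, 0.041, 1.048], 'wrist_torque': [-0.044, -0.018, -0.029], 'grip_width': 0.091, 'gripper_force': 0.0} yaw 0.98
```

Call:
jog_arm(
  targets=[
    [[0, 0, -0.4], [0, 0, 0], 0],
    [[0, 0, -0.9], [0, 0, 0], 0],
    [[0, 0, -0.9], [0, 0, 0], 0],
    [[0, 0, -0.9], [0, 0, 0], 0],
  ],
)

```text
time: 9.55
ee_pos: [0.4816, 0.2874, 0.1886]
tool_rot: [[1.0, 0.017, -0.001], [0.017, -1.0, -0.0], [-0.001, 0.0, -1.0]]
wrist_force: [0.4, 0.3, 0.0]
grip_width: 0.0919
gripper_force: 0.0
```

```bash
python3 t.py; python3 - <<'E'
from h import *
a=snapshot("side");c=a["color"];p=c[258:292,262:270,0].astype(float).mean(1)
print(p.round().astype(int).tolist())
cv2.imwrite("pics/c4.png",cv2.resize(c[200:310,210:330,::-1],None,fx=5,fy=5,interpolation=cv2.INTER_CUBIC))
E
```

```text
{'time': 9.55, 'ee_pos': [0.482, 0.287, 0.189], 'wrist_force': [0.389, 0.332, 0.01], 'wrist_torque': [0.067, 0.062, 0.008], 'grip_width': 0.092, 'gripper_force': 0.0} yaw 0.96
[64, 66, 66, 65, 77, 110, 133, 133, 136, 137, 131, 129, 114, 78, 98, 138, 150, 149, 149, 147, 137, 91, 40, 26, 27, 30, 33, 58, 108, 135, 135, 131, 126, 125]
```

View pics/c4.png

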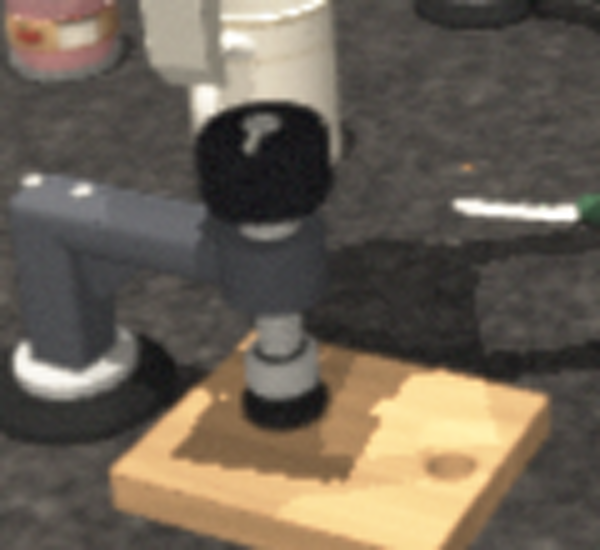

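The knob is free and the cup sits lower over the pad at about (285,375). The cup edge is at row 279.1, so the squeeze is about 6 mm, and the board hasn't moved. I'll hand in.

```bash
python3 -c "
from workcell import *
print(hand_in())"
```

```text
the job is handed in; nothing more can be done
None
```

The board clamp is snugged to about half squeeze (about 6 of 12 mm, measured from the side camera), the knob is released, the board and the empty clamp look undisturbed, and the job is handed in; no verdict was returned.

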